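Start the bench centrifuge

TASK

The centrifuge is loaded: get it running. With closed fingers push its lid down until the latch catches and holds it shut, take the hand off, then press the mains rocker over to on, then press the green start button all the way in and let go. Nothing is to be gripped or lifted; do not press the red stop button, and leave the vials and the tin beside the machine where they stand.

Things in the scene. Friction and masses are not known exactly. Their poses are not given: they have to be found in the camera images.
- centrifuge: White bench centrifuge, 320 deep x 250 wide, 115 mm high without its lid, fixed. Origin: on the bench under its middle; x points from its front (control panel, facing the robot) to its rear, y to the left as the robot sees it, z up. The panel is the low front part (x from -0.168 to -0.085), sloping up to the rear by 0.245 rad; behind it a 30 mm riser leads up to the lid.
- lid (a joint): Lid angle, rad: 0 = shut and latched; it grows as the front edge swings up (most 1.10). Starts 0.45 to 0.85 and stays about where it is left, but rises again to about 0.3 if let go near shut without latching. Pushed to about -0.01 (2 mm past shut; about 6 N near the front edge) the latch snaps over and then holds it within 0.01 of 0; hard stop at -0.015.
- lid_hinge (a point): Point on the lid's hinge line, mid width, at (0.135, 0, 0.119) in the machine's frame. The lid is a white plate 218 deep x 248 wide x 16 mm thick, hinged at its rear; a round dark window in it stands 3 mm proud. The point turns with the lid: x along the lid from front to rear, y along the hinge, z out of its top face.
- lid_front (a point): Point on the lid's top face, mid width, 23 mm behind its front edge; 195 mm from the hinge line along the lid and 16 mm above it across the lid. A good place to push. It moves with the lid.
- rocker (a joint): Mains rocker, rad: 0 = off (its rear half stands proud), 0.40 = on (rear half pressed in). Snap action: past the middle (0.20) it jumps over by itself and stays.
- rocker_on_half (a point): Middle of the top face of the rear half of the mains rocker (the half with the white line): black rocker 38 long (front to rear) x 25 mm wide, at the left of the panel, in a black frame; this point is 12.5 mm behind the rocker's axis. Pressing here straight down with about 5 N turns the rocker on; the point sinks about 5 mm. It moves with the rocker; its z axis is the normal of the rocker's face.
- start (a joint): Travel of the green start button, m: 0 = out, 0.005 = fully in (about 5 N). Springs back when let go.
- start_top (a point): Centre of the top of the green start button, 24 mm across, right of the middle of the panel; its z axis is the pressing axis, pointing out of the panel (leaning 0.245 rad to the front from vertical).
- stop (a joint): Travel of the red stop button, m: 0 = out, 0.005 = fully in. Leave it out.
- stop_top (a point): Centre of the top of the red stop button, 24 mm across, 53 mm to the right of the green one.
- lid_key_front (a point): Middle of the front face of the grey lid-release key, 40 wide x 14 mm high, standing 13 mm out of the riser under the lid's front edge; pushed to the rear it lets the lid spring up. It twitches when the latch catches. Not needed.
- vial_red: Bystander: loose vial with red cap, 27 mm across, 85 mm high, standing right of the machine. Origin under its middle.
- vial_blue: Bystander: loose vial with blue cap, 27 mm across, 85 mm high, standing right of the machine. Origin under its middle.
- white_tin: Bystander: loose round white tin, 58 mm across, 31 mm high, left of the panel. Origin under its middle.

How it is judged (in metres and radians):
On the way, in this order (a step that is already met when the one before it is completed fails the run):
1. the lid is shut and stays shut by its latch, with nothing pushing on it (value of joint lid below 0.03 rad and contact force between each of the arm, the fingers and lid below 0.2 N), for 0.3 s.
2. the mains rocker is over to on (value of joint rocker above 0.34 rad), for 0.1 s.
3. the green start button is pressed in (value of joint start above 0.0035 m), for 0.05 s.
At the end, for the whole second after the job is handed in: The lid is held shut by its latch (within 0.03 rad), the rocker is on (over 0.34 rad), the start button has been pressed (3.5 mm or more) and is out again, stop is out, and the vials and the tin are within 15 mm of where they stood (value of joint lid below 0.03 rad and value of joint rocker above 0.34 rad and value of joint each of start, stop below 0.001 m and distance of each of vial_red, vial_blue, white_tin from where it was at the start of the episode below 0.015 m); the robot touches nothing.
It fails at once if the start button is pressed before the lid is shut and the mains is on (value of joint start above 0.0025 m and (value of joint lid above 0.03 rad or value of joint rocker below 0.2 rad)).
It fails at once if the mains is on while the lid is open (value of joint rocker above 0.34 rad and value of joint lid above 0.05 rad).
It fails at once if the red stop button is pressed (value of joint stop above 0.002 m).
It fails at once if a vial or the tin is lifted or pushed away (distance of any of vial_red, vial_blue, white_tin from where it was at the start of the episode above 0.015 m).
It fails at once if the lid is lifted further open (value of joint lid above 1 rad).
It also fails if it takes over 48 s, if anything falls off the work surface, if the arm or the gripper's body presses on something with over 40 N, if the wrist force passes 120 N, or if a joint passes its speed limit or range.

ROBOT

A 6-joint arm with a two-finger parallel gripper is mounted at the origin on a cart in front of the work surface, level with it; the furniture and walls round the work are solid. World frame = base frame: x ahead of the robot, y to its left, z up, the work surface at z = 0. Lengths are in mm, angles in rad, forces in N, time in s.
With the tool pointing down it reaches from about 275 to 850 mm from the base axis. Payload 5.2 kg.
Tool frame: the origin (TCP) lies at the very end of the fingers, on their centre line; the grasp point (between the pads) lies r.hold_point_z behind it (r.hold_point_z is the distance from the TCP to the grasp point, in mm); z points along the fingers, x is the direction in which the jaws open and shut, and the axes are right-handed (so a half turn about z gives the same grasp; the last joint's range is limited). The gripper opens to 85 mm and grips with 20 to 120 N. Pads are 22 mm wide; open, the fingers measure 114 mm over their backs; the gripper's body (76 mm by 85 mm) begins 54 mm behind the grasp point. The pads swing forward as they close: fully open they stand 13 mm farther back than shut.
Start: joints at [1.048, 0.259, 1.535, -0, 1.348, -0.203], TCP at [172.885, 522.126, 192.11] pointing down, gripper open.
Joint ranges: [-3.14, 3.14], [-0.91, 2.08], [0.19, 2.58], [-1.22, 4.36], [0.22, 2.71], [-3.12, 3.12]. Speed limits (rad/s): [2.57, 2.57, 3.14, 3.14, 3.14, 3.14].

INTERFACE

Orientations are given as a unit quaternion [x, y, z, w].
In Python, from workcell import r gives the robot as it stands. The module is installed in compiled form; this text tells all that it offers.
- The arm moves only by the shell command python3 -m pendant 'ROWS' [FORCE]. ROWS is JSON, a list that holds one entry, the list of rows, each a list of 7 numbers: the shift along the tool's x, y, z in m, then the turn, a rotation vector about the tool's x, y, z in degrees, then the finger opening in m, from 0 to 0.0854. A call has 1 to 12 rows; each row is the pose to reach, as a shift and turn from the pose measured when the call began, along the tool's axes at that moment; what a row does not reach only later rows make up. A row lasts 1/12 s, in which the tool goes at most 41.7 mm and 7.16 degrees, less where a joint would pass 70% of its speed; a pose out of reach is approached as far as the arm can. A call with a gripper value outside its range is refused whole. The fingers move at their own pace and stop on an object; FORCE is the grip in N (left out, the last holds). Time passes only in rows, so rows that repeat a pose let the fingers close. It gives the time, the measured TCP pose, the force and the opening at its end, in the units of the state.
- r.observe(): the state, without advancing time (a new reading comes with each control period).
- r.snapshot(name): name is "side" or "top" or "wrist"; returns a dict with "color" (400x640x3 uint8, red, green, blue), "mtx" (3x3 intrinsics, pixels), "rvec" (rotation vector, rad) and "tvec" (3), from world to camera coordinates, as OpenCV has them; the wrist camera has in their place "mount" (4x4, takes a point from camera to tool coordinates, whose origin is the TCP and whose axes are the tool frame's). Camera axes: x right, y down, z forward; pixel columns grow to the right and rows downward; lengths in mm; the calibration is good to about 2 mm. A picture is of the moment at which its call begins: read the wrist's pose just before it. There is no depth.
- r.sign_off(): hands the job in, once; it reports no verdict.
Trained networks look in a picture, given as the dict that the camera call returned (one of the last four; its "shot" number tells which), for a name from the list of things; names that differ only in an ending like _2 or _b are one class to them, and where a whole thing is asked for, a point or a joint stands for the part that bears it (a point fixed in the world has none). Each returns a list of dicts, best first, with "conf" (0 to 1); they miss things now and then, are a little off and sometimes report something else, mostly with a low value. They report only what shows in the picture. A call takes as long as a camera call.
- r.find_in(target, picture): "extent" ([left, top, width, height] in pixels, round what is visible of it).
- r.cut_out(target, picture): "region" (400x640 bool, what is visible of it) and "extent" ([left, top, width, height] in pixels, round what is visible of it).
- r.landmark_of(target, picture): "pixel" ([column, row] in pixels: a listed point, or the origin of a listed thing).
The state is a dict: "clock": time; "joints": joint angles; "qd": joint speeds; "tau": joint torques, N m; "ee_pos": TCP position; "orientation": TCP orientation; "force": force on the tool from outside, world axes, zero at the start; "ft_torque": the same for the moment, N m; "gripper_width": finger opening in mm.
Only numpy, scipy, OpenCV 4.12 (cv2) and the standard library are available. Lean on these libraries where they do the work, as an engineer would, in place of code of your own. Each camera call takes 0.05 s, during which the arm holds its last target.

## Working session

There is one attempt and no reset: what is moved stays moved. The work goes in short steps, Python scripts to look and compute and a shell command to move; the robot and the scene stay as the last step left them, time stands still between calls to the robot, and variables do not carry over. Pictures are saved under pics/ and viewed, and the job is handed in when it is done.

```bash
mkdir -p pics; cat > h.py <<'E'
import numpy as np, cv2
from scipy.spatial.transform import Rotation as R
from workcell import r
def save(p,n): cv2.imwrite('pics/'+n+'.png',cv2.cvtColor(p['color'],cv2.COLOR_RGB2BGR))
def proj(p,X):
    return cv2.projectPoints(np.array(X,float).reshape(-1,3),np.array(p['rvec'],float),np.array(p['tvec'],float),np.array(p['mtx'],float),None)[0].reshape(-1,2)
def P(p): 
    Rm=cv2.Rodrigues(np.array(p['rvec'],float))[0]; return np.array(p['mtx'])@np.c_[Rm,np.array(p['tvec'],float).reshape(3)]
E
python3 - <<'E'
from h import *
o=r.observe(); print({k:np.round(v,3) for k,v in o.items() if k in('clock','ee_pos','orientation','gripper_width','force')})
ps={}
names=['lid_hinge','lid_front','rocker_on_half','start_top','stop_top','lid_key_front','centrifuge','vial_red','vial_blue','white_tin']
for n in('side','top'):
    p=r.snapshot(n); save(p,n+'0'); ps[n]=p
px={}
for t in names:
    for n in ps:
        d=r.landmark_of(t,ps[n]); print(t,n,[(np.round(x['pixel'],1).tolist(),round(x['conf'],2)) for x in d[:2]])
        if d: px[t,n]=np.array(d[0]['pixel'],float)
    if (t,'side') in px and (t,'top') in px:
        X=cv2.triangulatePoints(P(ps['side']),P(ps['top']),px[t,'side'].reshape(2,1),px[t,'top'].reshape(2,1)); X=(X[:3]/X[3]).T
        print('   ',X.round(1),[(proj(ps[n],X)[0]-px[t,n]).round(1).tolist() for n in ps])
import pickle; pickle.dump((ps,px),open('d0.pkl','wb'))
E
```

```text
{'clock': np.float64(0.0), 'ee_pos': array([172.597, 521.591, 191.296]), 'orientation': array([ 0.811,  0.585, -0.001,  0.   ]), 'force': array([ 0.658,  0.585, -0.394]), 'gripper_width': np.float64(85.477)}
lid_hinge side [([394.3, 181.3], 0.76)]
lid_hinge top [([299.0, 138.7], 0.8)]
    [[802.4  54.1 109.4]] [[-1.5, 0.6], [-0.2, -1.2]]
lid_front side [([343.1, 134.8], 0.93)]
lid_front top [([301.2, 168.1], 0.93)]
    [[682.5  38.8 265.5]] [[-1.1, 0.4], [-0.2, -0.9]]
rocker_on_half side [([281.9, 169.6], 0.63)]
rocker_on_half top [([273.8, 251.9], 0.57)]
    [[538.9 103.   88.1]] [[-3.2, 1.1], [-0.8, -2.6]]
start_top side [([278.9, 211.8], 0.66)]
start_top top [([326.2, 249.2], 0.46), ([300.9, 169.1], 0.3)]
    [[545.9 -17.2  85.7]] [[-1.5, 0.5], [-0.4, -1.1]]
stop_top side [([276.8, 236.5], 0.54)]
stop_top top [([351.9, 247.2], 0.57)]
    [[549.9 -77.   81.6]] [[0.2, -0.1], [0.1, 0.2]]
lid_key_front side [([290.6, 194.3], 0.53)]
lid_key_front top [([303.5, 167.6], 0.57), ([308.6, 238.3], 0.48)]
    [[655.    5.2 198. ]] [[36.7, -22.9], [14.0, 21.9]]
centrifuge side [([334.5, 223.0], 0.56)]
centrifuge top [([303.4, 204.7], 0.9)]
    [[673.6  42.9 -42.2]] [[-0.3, 0.1], [-0.1, -0.2]]
vial_red side [([295.8, 292.9], 0.6), ([288.6, 192.1], 0.32)]
vial_red top [([380.6, 241.8], 0.67)]
    [[ 583.6 -156.   -28.6]] [[-2.1, 0.7], [-0.5, -1.4]]
vial_blue side [([347.3, 284.0], 0.88)]
vial_blue top [([377.7, 195.1], 0.65)]
    [[ 697.7 -145.5   -1.1]] [[-1.6, 0.6], [-0.3, -1.0]]
white_tin side [([298.2, 165.5], 0.63)]
white_tin top [([235.9, 242.1], 0.66)]
    [[569.4 208.4 -11.6]] [[-1.9, 0.7], [-0.5, -1.6]]
```

View pics/side0.png

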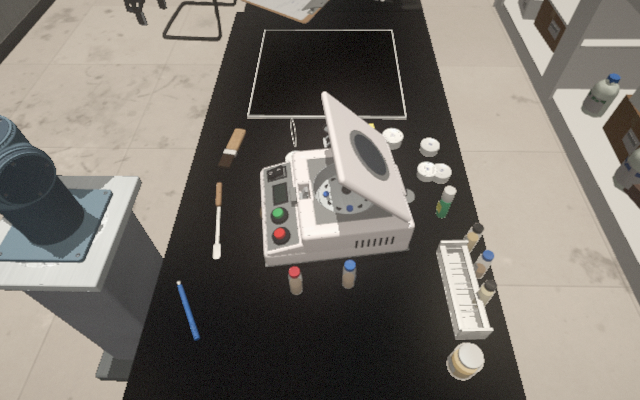

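View pics/top0.png

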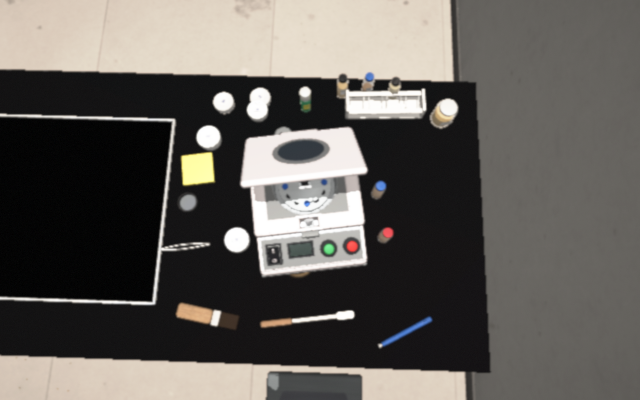

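```bash
cat > fit.py <<'E'
from h import *
import pickle
from scipy.optimize import least_squares
ps,px=pickle.load(open('d0.pkl','rb'))
def rgbc(p,c,box):
    im=p['color'].astype(int); m=np.zeros(im.shape[:2],bool)
    a,b,cc,d=box; s=im[b:d,a:cc]
    if c=='g': k=(s[...,1]>s[...,0]+40)&(s[...,1]>s[...,2]+30)
    else: k=(s[...,0]>s[...,1]+70)&(s[...,0]>s[...,2]+70)
    y,x=np.nonzero(k); return x.mean()+a,y.mean()+b,len(x)
print('g side',rgbc(ps['side'],'g',(265,200,295,228)),'g top',rgbc(ps['top'],'g',(315,238,340,260)))
print('r side',rgbc(ps['side'],'r',(265,225,295,248)),'r top',rgbc(ps['top'],'r',(342,236,365,256)))
loc={'lid_hinge':[135,0,119],'centrifuge':[0,0,0]}
def model(q):
    x,y,yaw,lid,bx,by,bz,rx,ry,rz=q
    L=dict(loc); c,s=np.cos(lid),np.sin(lid)
    L['lid_front']=[135-195*c+16*s*1,0,119+195*s+16*c]
    L['start_top']=[bx,by,bz];L['stop_top']=[bx,by-53,bz];L['rocker_on_half']=[rx,ry,rz]
    M=R.from_euler('z',yaw)
    return {k:M.apply(v)+[x,y,0] for k,v in L.items()}
def res(q):
    W=model(q);e=[]
    for k,v in W.items():
        for n in ps:
            if (k,n) in px: e+=list((proj(ps[n],v)[0]-px[k,n]))
    e+=[(q[6]-82)/5,(q[9]-88)/5]
    return np.array(e)
s=least_squares(res,[670,43,0.05,.7,-125,-55,82,-115,60,88],loss='soft_l1')
print(s.x.round(3)); W=model(s.x)
for k,v in W.items(): print(k,v.round(1),[(proj(ps[n],v)[0]-px[k,n]).round(1).tolist() for n in ps if (k,n) in px])
E
python3 fit.py
python3 - <<'E'
from h import *
import pickle
ps,px=pickle.load(open('d0.pkl','rb'))
for n,b in(('side',(240,120,420,270)),('top',(230,120,390,290))):
    c=ps[n]['color'][b[1]:b[3],b[0]:b[2],::-1]
    cv2.imwrite(f'pics/{n}z.png',cv2.resize(c,None,fx=3.5,fy=3.5,interpolation=cv2.INTER_CUBIC))
p=r.snapshot('wrist');save(p,'w0');print(np.array(p['mount']).round(3),p['mtx'])
E
```

```text
g side (np.float64(277.4736842105263), np.float64(212.1184210526316), 76) g top (np.float64(328.5), np.float64(248.76470588235293), 102)
r side (np.float64(279.09574468085106), np.float64(232.6595744680851), 94) r top (np.float64(351.79411764705884), np.float64(245.95098039215685), 102)
[ 6.69274e+02  3.64250e+01  1.02000e-01  8.02000e-01 -1.29630e+02
 -4.43360e+01  8.22040e+01 -1.23060e+02  7.89240e+01  8.98120e+01]
lid_hinge [803.6  50.2 119. ] [[-0.3, -0.8], [1.3, -3.1]]
centrifuge [669.3  36.4   0. ] [[-1.7, -7.4], [1.9, -2.0]]
lid_front [680.2  37.5 270.3] [[-2.2, -1.0], [0.3, -0.5]]
start_top [544.8 -20.9  82.2] [[-2.0, 2.8], [1.2, -0.4]]
stop_top [550.2 -73.6  82.2] [[0.5, -1.6], [-1.4, -0.0]]
rocker_on_half [538.8 102.4  89.8] [[-3.3, 0.8], [-0.6, -2.6]]
[[   1.       0.      -0.      -0.319]
 [   0.       0.945    0.326  -83.76 ]
 [   0.      -0.326    0.945 -182.513]
 [   0.       0.       0.       1.   ]] [[340.19128433   0.         319.46695814]
 [  0.         340.19128433 197.97211124]
 [  0.           0.           1.        ]]
```

View pics/sidez.png

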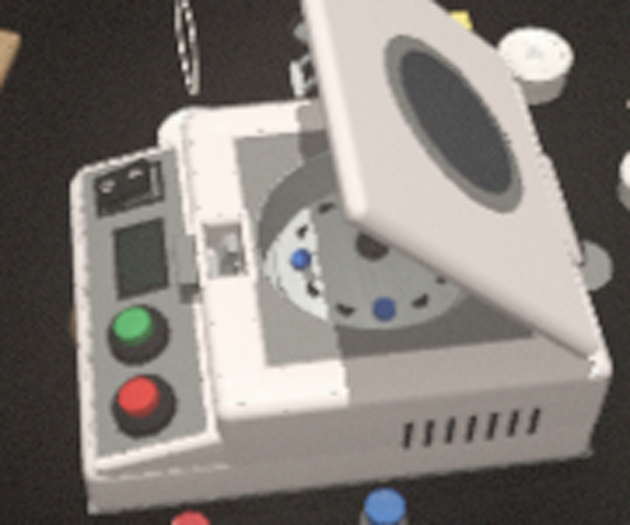

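View pics/topz.png

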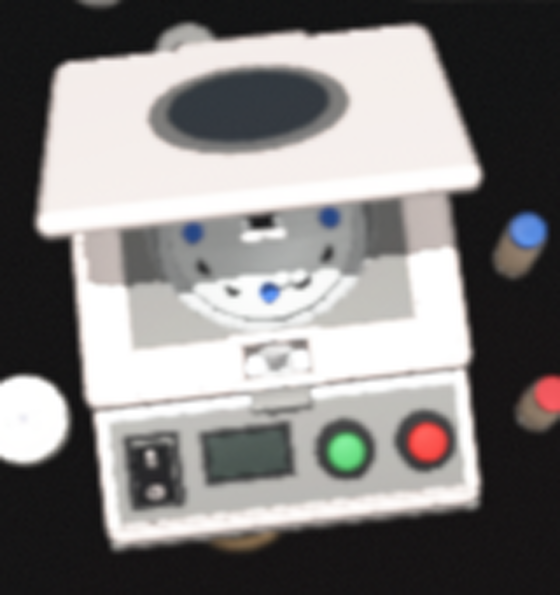

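```bash
cat >> h.py <<'E'
def Rtool(yaw_deg,tilt_deg=0):
    # tool y along world heading yaw, z down; tilt>0: fingertips point forward
    a=np.radians(yaw_deg); y=np.array([np.cos(a),np.sin(a),0]); z=np.array([0,0,-1.]); x=np.cross(y,z)
    return R.from_matrix(np.c_[x,y,z])*R.from_rotvec([-tilt_deg,0,0],degrees=True)
def delta(pos,Rt):
    o=r.observe(); R0=R.from_quat(o['orientation'])
    d=R0.inv().apply(np.array(pos)-o['ee_pos'])/1000; t=(R0.inv()*Rt).as_rotvec(degrees=True)
    return d.round(4),t.round(2)
def obs():
    o=r.observe(); print('t',round(o['clock'],2),'pos',np.round(o['ee_pos'],1),'z',R.from_quat(o['orientation']).as_matrix()[:,2].round(3),'y',R.from_quat(o['orientation']).as_matrix()[:,1].round(3),'F',np.round(o['force'],1),'w',round(o['gripper_width'],1))
E
python3 - <<'E'
from h import *
print(r.hold_point_z); print(delta((430,30,220),Rtool(5.8)))
E
```

```text
18.700000000000003
(array([-0.3863,  0.3988, -0.0279]), array([  0.  ,   0.  , -24.12]))
```

```bash
python3 -m pendant '[[[-0.03,0.03,-0.005,0,0,-2,0],[-0.06,0.06,-0.01,0,0,-4,0],[-0.09,0.09,-0.015,0,0,-6,0],[-0.12,0.12,-0.02,0,0,-8,0],[-0.15,0.15,-0.02,0,0,-10,0],[-0.18,0.18,-0.028,0,0,-12,0],[-0.21,0.21,-0.028,0,0,-14,0],[-0.24,0.24,-0.028,0,0,-16,0],[-0.27,0.27,-0.028,0,0,-18,0],[-0.30,0.30,-0.028,0,0,-20,0],[-0.33,0.33,-0.028,0,0,-22,0],[-0.34,0.34,-0.028,0,0,-24,0]]]'
python3 - <<'E'
from h import *
obs(); print(delta((430,30,220),Rtool(5.8)))
E
```

```text
clock: 2.15
ee_pos: [390.3, 89.0, 220.5]
orientation: [0.671, 0.741, 0.0, 0.001]
force: [0.5, 0.9, -0.3]
gripper_width: -0.2
t 2.15 pos [390.3  89.  220.5] z [ 0.002 -0.001 -1.   ] y [0.995 0.098 0.002] F [ 0.5  0.9 -0.3] w -0.2
(array([-0.0626,  0.0337,  0.0006]), array([ 0.09,  0.09, -0.15]))
```

```bash
python3 -m pendant '[[[-0.03,0.017,0,0,0,0,0],[-0.055,0.03,0,0,0,0,0],[-0.0626,0.034,0,0,0,0,0],[-0.0626,0.034,0,0,0,0,0],[-0.0626,0.034,0,0,0,0,0]]]'
cat > wl.py <<'E'
from h import *
import sys,pickle
o=r.observe(); p=r.snapshot('wrist'); obs(); save(p,sys.argv[1])
Rw=R.from_quat(o['orientation']).as_matrix(); T=np.eye(4);T[:3,:3]=Rw;T[:3,3]=o['ee_pos']
C=np.linalg.inv(T@np.array(p['mount'])); p['rvec']=cv2.Rodrigues(C[:3,:3])[0]; p['tvec']=C[:3,3]
px={}
for t in ['lid_front','rocker_on_half','start_top','stop_top','lid_key_front','white_tin','vial_red','lid_hinge']:
    d=r.landmark_of(t,p)
    print(t,[(np.round(x['pixel'],1).tolist(),round(x['conf'],2)) for x in d[:2]])
    if d: px[t]=np.array(d[0]['pixel'])
pickle.dump((p,px),open(sys.argv[1]+'.pkl','wb'))
E
python3 wl.py w1
```

```text
clock: 2.57
ee_pos: [429.8, 30.3, 220.4]
orientation: [0.672, 0.741, -0.0, 0.0]
force: [-0.6, 0.9, 0.3]
gripper_width: -0.3
t 2.62 pos [429.5  30.9 220.5] z [ 0.001 -0.001 -1.   ] y [0.995 0.098 0.001] F [-0.3  0.  -0.1] w -0.1
lid_front []
rocker_on_half []
start_top [([258.4, 279.0], 0.58)]
stop_top [([203.2, 279.4], 0.56)]
lid_key_front []
white_tin [([433.5, 263.3], 0.67)]
vial_red [([379.2, 280.0], 0.68), ([165.7, 258.5], 0.65)]
lid_hinge []
```

View pics/w1.png

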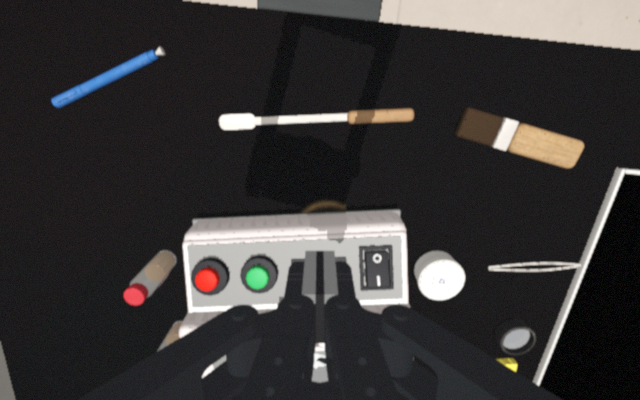

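```bash
cat > fit2.py <<'E'
from h import *
import pickle
from scipy.optimize import least_squares
ps,px=pickle.load(open('d0.pkl','rb')); w,_=pickle.load(open('w1.pkl','rb')); ps['w']=w
im=w['color'].astype(int)
g=(im[...,1]>im[...,0]+40)&(im[...,1]>im[...,2]+30); y,x=np.nonzero(g&(np.arange(400)[:,None]>200)&(np.arange(400)[:,None]<320)); px['start_top','w']=np.array([x.mean(),y.mean()])
k=(im[...,0]>im[...,1]+70)&(im[...,0]>im[...,2]+70); m=np.zeros_like(k); m[260:300,185:230]=1; y,x=np.nonzero(k&m); px['stop_top','w']=np.array([x.mean(),y.mean()])
print(px['start_top','w'],px['stop_top','w'])
px['rocker_on_half','w']=np.array([378,280.])
px['start_top','top']=np.array([328.5,248.8]);px['stop_top','top']=np.array([351.8,246])
px['start_top','side']=np.array([278,212.]);px['stop_top','side']=np.array([279.5,233])
px['rocker_on_half','top']=np.array([273.5,250.5]);px['rocker_on_half','side']=np.array([279.5,172])
for n in ('side','top'): px.pop(('centrifuge',n))
def model(q):
    x,y,yaw,lid,bx,by,bz,rx,ry,rz=q
    c,s=np.cos(lid),np.sin(lid)
    L={'lid_hinge':[135,0,119],'lid_front':[135-195*c+16*s,0,119+195*s+16*c],'start_top':[bx,by,bz],'stop_top':[bx,by-53,bz],'rocker_on_half':[rx,ry,rz]}
    # panel corners (front top)
    M=R.from_euler('z',yaw)
    return {k:M.apply(v)+[x,y,0] for k,v in L.items()}
def res(q):
    W=model(q);e=[]
    for k,v in W.items():
        for n in ps:
            if (k,n) in px: e+=list((proj(ps[n],v)[0]-px[k,n])*(3 if n!='w' else 4))
    return np.array(e+[(q[6]-82)/1.,(q[9]-86)/1.])
s=least_squares(res,[670,43,0.1,.7,-125,-40,82,-115,60,88],loss='soft_l1')
print(s.x.round(3)); W=model(s.x)
for k,v in W.items(): print(k,v.round(1),{n:(proj(ps[n],v)[0]-px[k,n]).round(1).tolist() for n in ps if (k,n) in px})
# rigid check: overlay machine wireframe
x,y,yaw=s.x[:3];M=R.from_euler('z',yaw)
box=[(-168,125,0),(-168,-125,0),(-168,125,64),(-168,-125,64),(-85,125,85),(-85,-125,85),(-85,125,115),(-85,-125,115),(150,125,115),(150,-125,115),(150,125,0),(150,-125,0)]
for n in ps:
    I=ps[n]['color'][...,::-1].copy()
    q=proj(ps[n],M.apply(box)+[x,y,0])
    for a,b in [(0,1),(0,2),(1,3),(2,3),(2,4),(3,5),(4,5),(4,6),(5,7),(6,7),(6,8),(7,9),(8,9)]:
        cv2.line(I,tuple(int(v) for v in q[a]),tuple(int(v) for v in q[b]),(0,0,255),1)
    for v in W.values(): cv2.drawMarker(I,tuple(int(round(t)) for t in proj(ps[n],v)[0]),(255,0,255),0,5,1)
    b={'side':(240,90,420,270),'top':(230,120,390,290),'w':(170,190,430,330)}[n]
    cv2.imwrite(f'pics/ov_{n}.png',cv2.resize(I[b[1]:b[3],b[0]:b[2]],None,fx=3,fy=3,interpolation=cv2.INTER_CUBIC))
a=[cv2.imread(f'pics/ov_{n}.png') for n in('side','w')]
E
python3 fit2.py
```

```text
[256.88962472 277.30022075] [206.51298701 279.44588745]
[ 6.70293e+02  3.47120e+01  1.38000e-01  7.96000e-01 -1.31255e+02
 -4.14740e+01  9.43880e+01 -1.18602e+02  8.57720e+01  8.67770e+01]
lid_hinge [804.   53.3 119. ] {'side': [-0.2, -1.9], 'top': [0.0, -3.3]}
lid_front [680.2  36.1 269.5] {'side': [-2.2, -0.1], 'top': [1.1, -0.3]}
start_top [546.  -24.4  94.4] {'side': [-1.2, 0.7], 'top': [0.6, -1.1], 'w': [0.2, 0.2]}
stop_top [553.3 -76.9  94.4] {'side': [-1.4, 0.1], 'top': [0.5, -0.8], 'w': [0.1, -0.2]}
rocker_on_half [541.  103.4  86.8] {'side': [0.2, -1.1], 'top': [-0.5, -2.1], 'w': [-0.1, -0.2]}
```

View pics/ov_w.png

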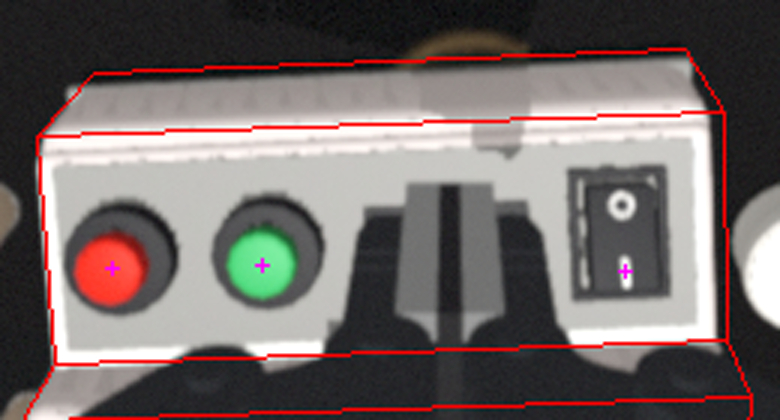

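View pics/ov_side.png

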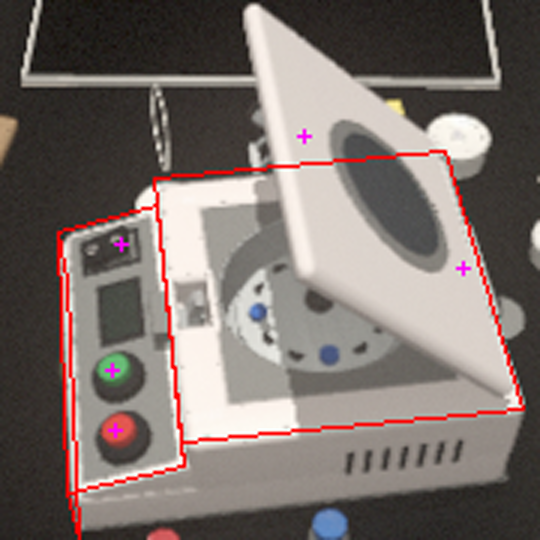

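View pics/ov_top.png

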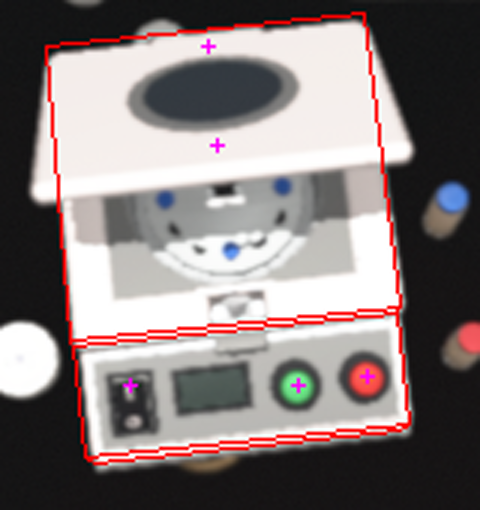

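```bash
cat >> h.py <<'E'
MX,MY,MYAW=670.3,34.7,0.138
def L2W(l): return R.from_euler('z',MYAW).apply(l)+[MX,MY,0]
def W2L(w): return R.from_euler('z',-MYAW).apply(np.array(w)-[MX,MY,0])
E
python3 - <<'E'
from h import *
print(delta(L2W([-150,0,330]),Rtool(7.9)));print(delta(L2W([18,0,330]),Rtool(7.9)))
for a in np.arange(.85,-.01,-.1): print(round(a,2),(146-200*np.cos(a)+16*np.sin(a)).round(1),(119+200*np.sin(a)+16*np.cos(a)).round(1))
E
```

```text
(array([-0.0257,  0.0897, -0.1091]), array([ 0.1 ,  0.09, -2.19]))
(array([-0.0192,  0.2576, -0.1088]), array([ 0.1 ,  0.09, -2.19]))
0.85 26.0 279.8
0.75 10.6 267.0
0.65 -3.5 252.8
0.55 -16.1 237.2
0.45 -27.1 220.4
0.35 -36.4 202.6
0.25 -43.8 184.0
0.15 -49.4 164.7
0.05 -53.0 145.0
```

```bash
python3 -m pendant '[[[-0.01,0.01,-0.035,0.1,0.1,-1,0],[-0.02,0.03,-0.07,0.1,0.1,-2.2,0],[-0.0257,0.06,-0.1,0.1,0.1,-2.2,0],[-0.0245,0.09,-0.109,0.1,0.1,-2.2,0],[-0.023,0.125,-0.109,0.1,0.1,-2.2,0],[-0.022,0.16,-0.109,0.1,0.1,-2.2,0],[-0.021,0.195,-0.109,0.1,0.1,-2.2,0],[-0.02,0.23,-0.109,0.1,0.1,-2.2,0],[-0.0192,0.257,-0.109,0.1,0.1,-2.2,0],[-0.0192,0.2576,-0.109,0.1,0.1,-2.2,0],[-0.0192,0.2576,-0.109,0.1,0.1,-2.2,0]]]'
python3 - <<'E'
from h import *
obs(); print(W2L(r.observe()['ee_pos']).round(1)); p=r.snapshot('side'); save(p,'s1')
cv2.imwrite('pics/s1.png',cv2.resize(p['color'][60:270,230:430,::-1],None,fx=2.8,fy=2.8,interpolation=cv2.INTER_CUBIC))
print(delta(L2W([18,0,330]),Rtool(7.9)))
E
```

```text
clock: 3.93
ee_pos: [688.8, 37.5, 327.7]
orientation: [0.656, 0.754, -0.001, -0.002]
force: [-0.5, -0.6, -0.1]
gripper_width: -0.3
t 3.93 pos [688.8  37.5 327.7] z [-0.004  0.001 -1.   ] y [ 0.99   0.138 -0.003] F [-0.5 -0.6 -0.1] w -0.3
[1.870e+01 3.000e-01 3.277e+02]
(array([-0.0003,  0.0002, -0.001 ]), array([-0.13, -0.03,  0.04]))
```

View pics/s1.png

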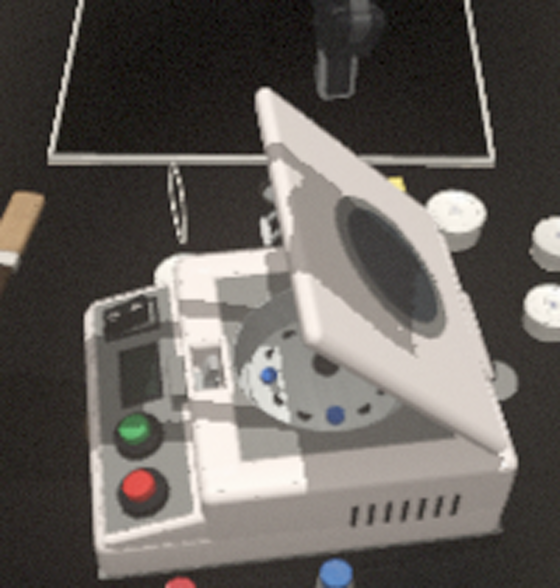

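```bash
python3 -m pendant '[[[0,0,0.03,0,0,0,0],[0,-0.002,0.052,0,0,0,0],[0,-0.02,0.072,0,0,0,0],[0,-0.035,0.091,0,0,0,0],[0,-0.046,0.108,0,0,0,0],[0,-0.055,0.125,0,0,0,0],[0,-0.0625,0.144,0,0,0,0],[0,-0.068,0.163,0,0,0,0],[0,-0.071,0.178,0,0,0,0],[0,-0.073,0.186,0,0,0,0],[0,-0.073,0.186,0,0,0,0]]]'
python3 - <<'E'
from h import *
obs(); print(W2L(r.observe()['ee_pos']).round(1)); p=r.snapshot('side')
cv2.imwrite('pics/s2.png',cv2.resize(p['color'][60:270,230:430,::-1],None,fx=2.8,fy=2.8,interpolation=cv2.INTER_CUBIC))
E
```

```text
clock: 4.9
ee_pos: [612.9, 27.4, 142.6]
orientation: [0.657, 0.754, -0.001, -0.002]
force: [-0.9, 0.1, 1.5]
gripper_width: 0.1
t 4.9 pos [612.9  27.4 142.6] z [-0.005  0.    -1.   ] y [ 0.99   0.138 -0.004] F [-0.9  0.1  1.5] w 0.1
[-57.9   0.7 142.6]
```

View pics/s2.png

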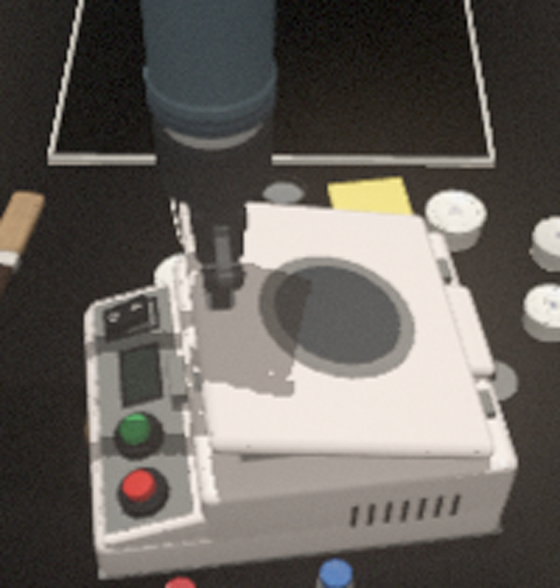

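Finger rests on the nearly shut lid, near its front edge (tip at pixel ~(220,305) of the crop). Now I press through the latch.

```bash
python3 -m pendant '[[[0,0,0.003,0,0,0,0],[0,0,0.006,0,0,0,0],[0,0,0.008,0,0,0,0],[0,0,0.009,0,0,0,0],[0,0,0.010,0,0,0,0],[0,0,0.010,0,0,0,0]]]'
```

```text
clock: 5.45
ee_pos: [614.2, 27.4, 133.6]
orientation: [0.657, 0.754, -0.001, -0.001]
force: [-0.3, -0.1, 1.5]
gripper_width: -0.1
```

```bash
python3 -m pendant '[[[0,0,0.002,0,0,0,0],[0,0,0.003,0,0,0,0],[0,0,0.003,0,0,0,0]]]'
```

```text
clock: 5.7
ee_pos: [614.2, 27.3, 130.3]
orientation: [0.657, 0.754, -0.001, -0.001]
force: [-0.2, 0.5, -0.2]
gripper_width: -0.2
```

```bash
python3 -m pendant '[[[0,0,0.002,0,0,0,0],[0,0,0.003,0,0,0,0],[0,0,0.003,0,0,0,0]]]'
```

```text
clock: 5.95
ee_pos: [614.0, 27.3, 126.8]
orientation: [0.657, 0.754, -0.001, -0.001]
force: [0.3, 0.1, 0.6]
gripper_width: 0.2
```

```bash
python3 - <<'E'
from h import *
obs(); print(r.observe()['tau']); p=r.snapshot('side')
cv2.imwrite('pics/s3.png',cv2.resize(p['color'][100:250,250:400,::-1],None,fx=4,fy=4,interpolation=cv2.INTER_CUBIC))
E
```

```text
t 5.95 pos [614.   27.3 126.8] z [-0.003  0.    -1.   ] y [ 0.99   0.138 -0.003] F [0.3 0.1 0.6] w 0.2
[ 1.54753891e-01 -5.26196194e+01 -2.78078091e+01  6.09095581e-02
 -5.92606928e-03  1.10449550e-03]
```

View pics/s3.png

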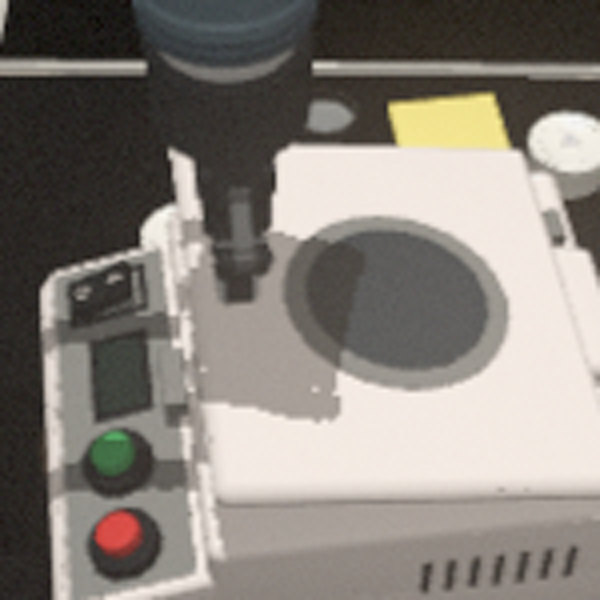

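```bash
python3 - <<'E'
from h import *
p=r.snapshot('side'); e=r.observe()['ee_pos']; I=p['color'][...,::-1].copy()
q=proj(p,e)[0]; q2=proj(p,e+[0,0,10])[0]; print(q,q2)
c=lambda l: proj(p,L2W(l))
I=cv2.resize(I,None,fx=4,fy=4,interpolation=cv2.INTER_CUBIC)
def m(q,col): cv2.drawMarker(I,tuple(int(round(4*t+1.5)) for t in q),col,0,9,1)
m(q,(0,0,255));m(q2,(0,255,0))
for l in [(-83,124,135),(-83,-124,135),(135,-124,135),(135,124,135)]: m(c(l)[0],(255,0,0))
for l in [(-83,124,119),(-83,-124,119),(135,-124,119)]: m(c(l)[0],(255,0,255))
cv2.imwrite('pics/s4.png',I[430:1030,1020:1700])
E
```

```text
[308.54896609 185.10193059] [308.407689   182.16322671]
```

View pics/s4.png

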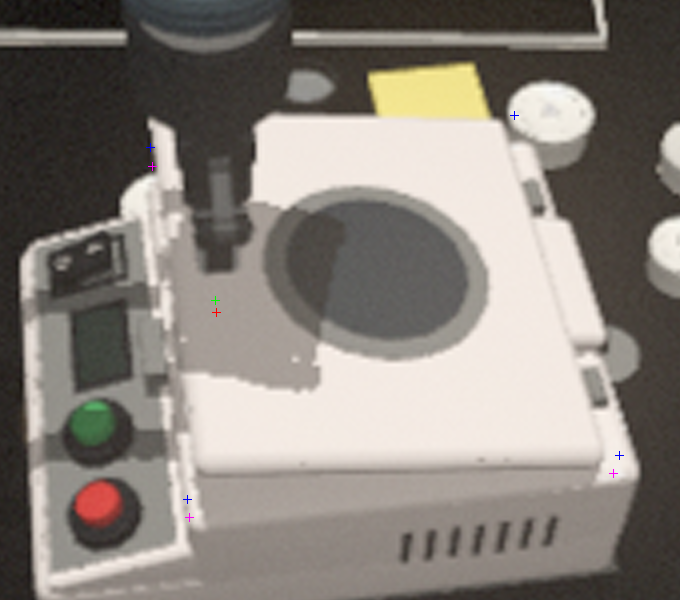

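```bash
python3 - <<'E'
from h import *
p=r.snapshot('side')
for e in [(688.8,37.5,327.7),(612.9,27.4,142.6)]:
    q=proj(p,e)[0]; print(q,(q-[230,60])*2.8)
obs()
w=r.snapshot('wrist'); save(w,'w2')
E
```

```text
[346.68195658 110.44444349] [326.70947842 141.24444177]
[307.74663433 180.49988299] [217.69057612 337.39967237]
t 6.1 pos [614.2  27.4 127.1] z [-0.003  0.    -1.   ] y [ 0.99   0.138 -0.003] F [ 0.6 -0.5 -0.4] w 0.3
```

View pics/w2.png

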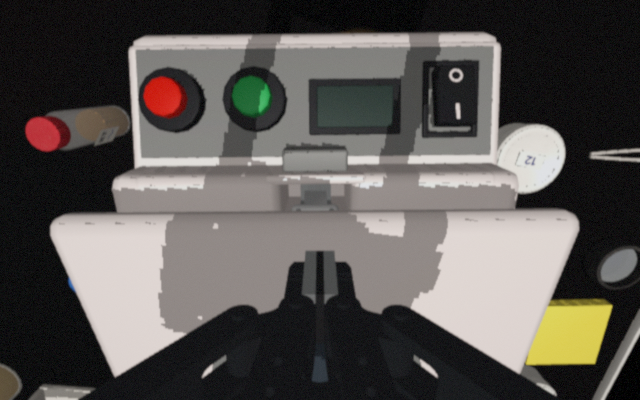

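```bash
python3 -m pendant '[[[0,0,0.003,0,0,0,0],[0,0,0.006,0,0,0,0],[0,0,0.009,0,0,0,0],[0,0,0.012,0,0,0,0],[0,0,0.015,0,0,0,0],[0,0,0.015,0,0,0,0]]]'; python3 - <<'E'
from h import *
w=r.snapshot('wrist'); save(w,'w3'); p=r.snapshot('side')
cv2.imwrite('pics/s5.png',cv2.resize(p['color'][100:250,250:400,::-1],None,fx=4,fy=4,interpolation=cv2.INTER_CUBIC))
E
```

```text
clock: 6.65
ee_pos: [613.8, 27.4, 111.2]
orientation: [0.657, 0.754, -0.001, -0.002]
force: [-0.2, -0.3, 0.6]
gripper_width: -0.2
```

View pics/s5.png

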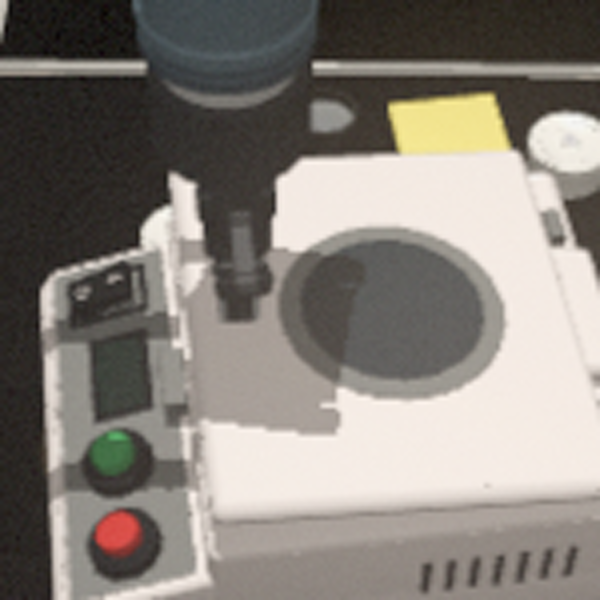

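View pics/w3.png

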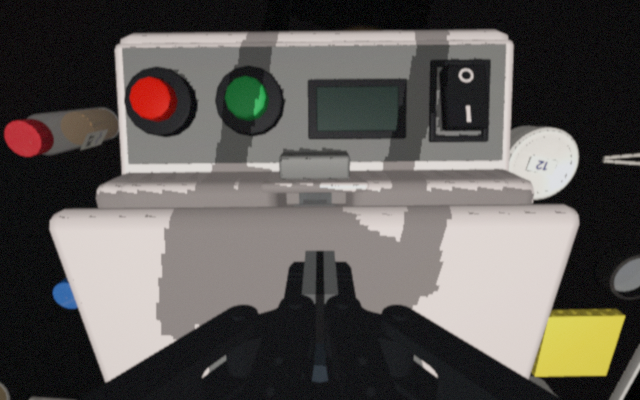

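```bash
python3 -m pendant '[[[0,0,0.002,0,0,0,0],[0,0,0.004,0,0,0,0],[0,0,0.006,0,0,0,0],[0,0,0.006,0,0,0,0]]]'
```

```text
clock: 7.08
ee_pos: [613.8, 27.4, 105.8]
orientation: [0.657, 0.754, -0.001, -0.002]
force: [-2.1, -1.0, 2.0]
gripper_width: -0.0
```

```bash
python3 -m pendant '[[[0,0,0.002,0,0,0,0],[0,0,0.004,0,0,0,0],[0,0,0.004,0,0,0,0]]]'
```

```text
clock: 7.33
ee_pos: [613.4, 27.3, 102.0]
orientation: [0.657, 0.754, -0.001, -0.002]
force: [-2.6, -0.2, 3.8]
gripper_width: -0.0
```

```bash
python3 -m pendant '[[[0,0,0.002,0,0,0,0],[0,0,0.003,0,0,0,0],[0,0,0.003,0,0,0,0]]]'
```

```text
clock: 7.58
ee_pos: [613.1, 27.3, 98.8]
orientation: [0.657, 0.754, -0.001, -0.002]
force: [-1.3, -0.1, 2.8]
gripper_width: -0.1
```

```bash
python3 -m pendant '[[[0,0,0.001,0,0,0,0],[0,0,0.002,0,0,0,0],[0,0,0.002,0,0,0,0]]]'
```

```text
clock: 7.83
ee_pos: [613.3, 27.3, 96.3]
orientation: [0.657, 0.754, -0.001, -0.002]
force: [-0.1, 1.0, 0.8]
gripper_width: -0.0
```

```bash
python3 -m pendant '[[[0,0,0.001,0,0,0,0],[0,0,0.002,0,0,0,0],[0,0,0.002,0,0,0,0]]]';python3 - <<'E'
from h import *
w=r.snapshot('wrist'); save(w,'w4'); p=r.snapshot('side')
cv2.imwrite('pics/s6.png',cv2.resize(p['color'][100:250,250:400,::-1],None,fx=4,fy=4,interpolation=cv2.INTER_CUBIC))
E
```

```text
clock: 8.08
ee_pos: [613.3, 27.4, 94.0]
orientation: [0.657, 0.754, -0.001, -0.002]
force: [-0.3, 0.1, 0.4]
gripper_width: 0.2
```

View pics/s6.png

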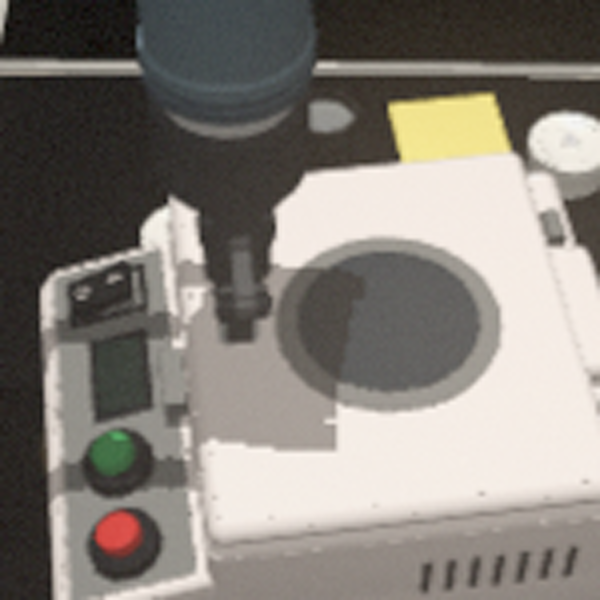

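View pics/w4.png

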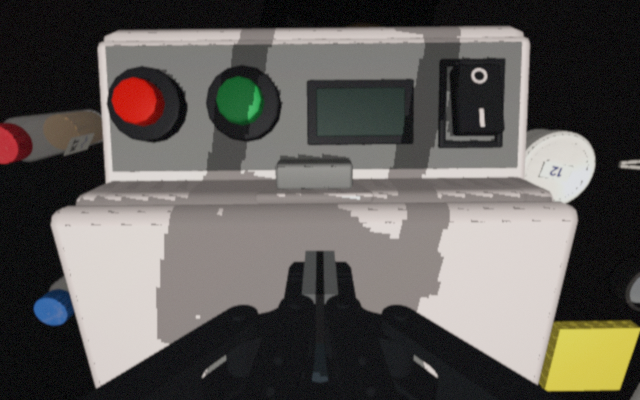

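```bash
python3 -m pendant '[[[0,0,0.001,0,0,0,0],[0,0,0.002,0,0,0,0],[0,0,0.002,0,0,0,0]]]'
```

```text
clock: 8.43
ee_pos: [613.3, 27.3, 92.2]
orientation: [0.657, 0.754, -0.001, -0.002]
force: [-1.5, -0.5, 2.3]
gripper_width: -0.2
```

```bash
python3 -m pendant '[[[0,0,0.001,0,0,0,0],[0,0,0.002,0,0,0,0],[0,0,0.002,0,0,0,0]]]'
```

```text
clock: 8.68
ee_pos: [613.2, 27.3, 90.5]
orientation: [0.657, 0.754, -0.001, -0.002]
force: [-3.1, -0.4, 6.0]
gripper_width: -0.1
```

```bash
python3 -m pendant '[[[0,0,0.001,0,0,0,0],[0,0,0.002,0,0,0,0],[0,0,0.002,0,0,0,0]]]';python3 - <<'E'
from h import *
p=r.snapshot('side')
cv2.imwrite('pics/s7.png',cv2.resize(p['color'][100:250,250:400,::-1],None,fx=4,fy=4,interpolation=cv2.INTER_CUBIC))
E
```

```text
clock: 8.93
ee_pos: [613.2, 27.3, 89.3]
orientation: [0.657, 0.754, -0.001, -0.001]
force: [-3.4, 0.2, 7.7]
gripper_width: 0.0
```

View pics/s7.png

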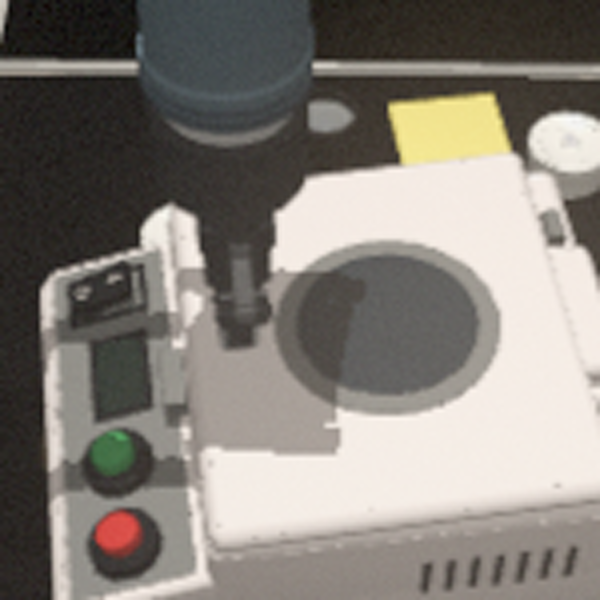

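```bash
python3 -m pendant '[[[0,0,0.001,0,0,0,0],[0,0,0.002,0,0,0,0],[0,0,0.002,0,0,0,0]]]'
```

```text
clock: 9.23
ee_pos: [613.1, 27.3, 88.4]
orientation: [0.656, 0.754, -0.001, -0.001]
force: [-4.0, 0.3, 9.5]
gripper_width: 0.3
```

```bash
python3 -m pendant '[[[0,0,0.001,0,0,0,0],[0,0,0.003,0,0,0,0],[0,0,0.003,0,0,0,0]]]'
```

```text
clock: 9.48
ee_pos: [613.1, 27.2, 86.8]
orientation: [0.656, 0.754, -0.001, -0.001]
force: [-4.9, -0.7, 12.7]
gripper_width: -0.0
```

```bash
python3 -m pendant '[[[0,0,0.001,0,0,0,0],[0,0,0.003,0,0,0,0],[0,0,0.003,0,0,0,0]]]'
```

```text
clock: 9.73
ee_pos: [613.2, 27.2, 85.6]
orientation: [0.656, 0.754, -0.001, -0.0]
force: [-5.6, -0.5, 14.6]
gripper_width: -0.0
```

```bash
python3 -m pendant '[[[0,0,-0.01,0,0,0,0],[0,0,-0.03,0,0,0,0],[0,0,-0.06,0,0,0,0],[0,0,-0.08,0,0,0,0],[0,0,-0.08,0,0,0,0],[0,0,-0.08,0,0,0,0]]]';python3 - <<'E'
from h import *
w=r.snapshot('wrist'); save(w,'w8');p=r.snapshot('side')
cv2.imwrite('pics/s8.png',cv2.resize(p['color'][100:250,250:400,::-1],None,fx=4,fy=4,interpolation=cv2.INTER_CUBIC))
obs()
E
```

```text
clock: 10.23
ee_pos: [614.3, 27.2, 166.8]
orientation: [0.656, 0.754, 0.0, 0.001]
force: [-0.5, -0.4, 0.5]
gripper_width: -0.2
t 10.33 pos [612.6  27.4 164.3] z [-0.003 -0.001 -1.   ] y [ 0.99   0.138 -0.003] F [-1.1 -0.3 -0.9] w -0.0
```

View pics/s8.png

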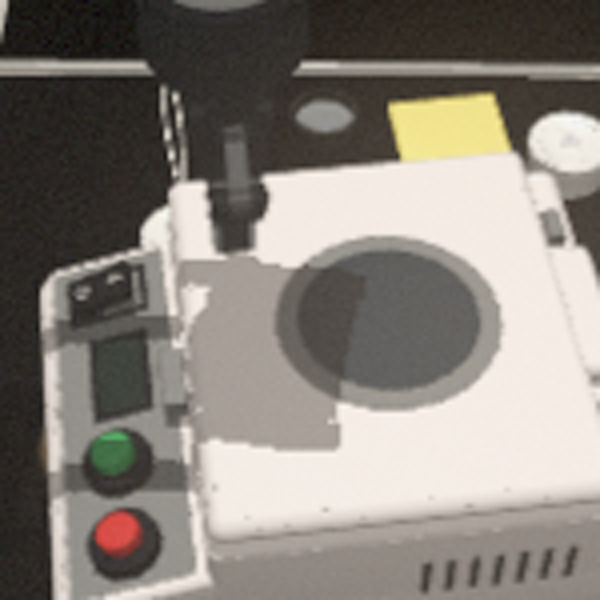

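View pics/w8.png

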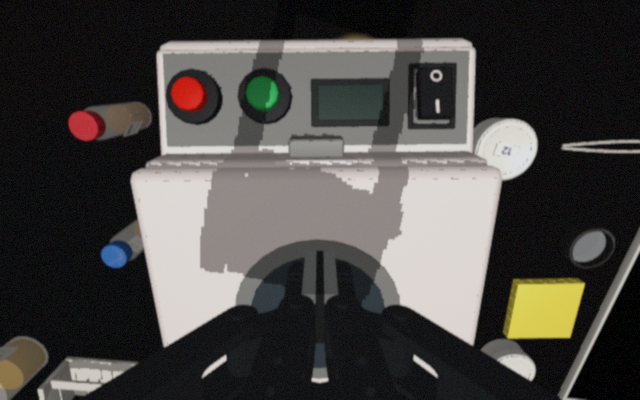

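```bash
python3 - <<'E'
from h import *
p=r.snapshot('side')
I=p['color'][100:250,250:400,::-1]
cv2.imwrite('pics/s9.png',cv2.resize(I,None,fx=4,fy=4,interpolation=cv2.INTER_CUBIC))
def corner(f):
    g=cv2.cvtColor(cv2.imread(f),cv2.COLOR_BGR2GRAY).astype(int)
    return [g[500:570:3,c].tolist() for c in (300,)]
for f in('s6','s7','s8','s9'): print(f,corner(f'pics/{f}.png'))
obs()
w=r.snapshot('wrist'); save(w,'w9')
a=cv2.imread('pics/w8.png').astype(int);b=cv2.imread('pics/w9.png').astype(int);print(abs(a-b)[150:180,140:500].mean())
E
```

```text
s6 [[238, 239, 239, 239, 238, 235, 229, 224, 216, 202, 181, 162, 150, 154, 165, 163, 156, 151, 147, 139, 136, 137, 139, 137]]
s7 [[239, 239, 239, 239, 239, 238, 237, 234, 227, 220, 210, 197, 178, 157, 146, 161, 157, 152, 149, 140, 137, 138, 137, 138]]
s8 [[238, 238, 239, 238, 235, 230, 224, 218, 206, 190, 170, 143, 153, 166, 163, 163, 157, 152, 147, 138, 137, 139, 139, 138]]
s9 [[238, 239, 239, 238, 235, 230, 224, 219, 206, 189, 169, 143, 153, 166, 164, 164, 157, 151, 148, 140, 137, 137, 136, 137]]
t 10.38 pos [612.3  27.5 163.9] z [-0.004 -0.    -1.   ] y [ 0.99   0.138 -0.004] F [-0.7  0.4 -0.2] w 0.0
28.52577160493827
```

View pics/s9.png

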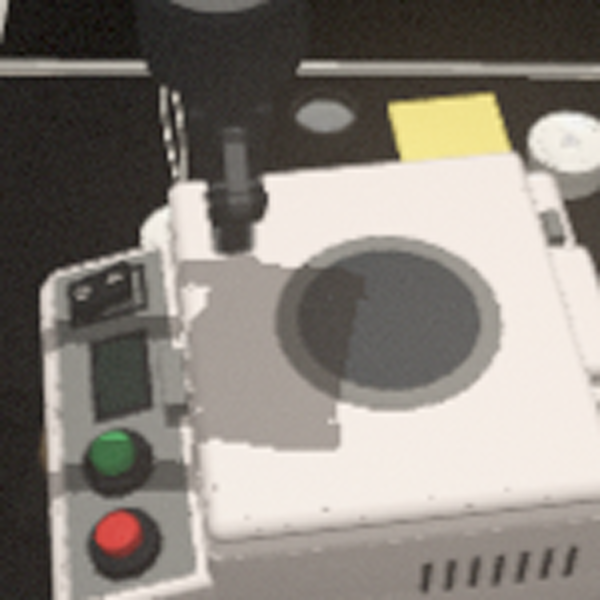

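```bash
python3 - <<'E'
from h import *
import pickle
a=cv2.imread('pics/w9.png'); cv2.imwrite('pics/w9z.png',cv2.resize(a[30:180,140:500],None,fx=2.2,fy=2.2,interpolation=cv2.INTER_CUBIC))
cv2.imwrite('pics/rk.png',np.hstack([cv2.resize(cv2.imread('pics/w1.png')[240:300,350:410],None,fx=6.5,fy=6.5,interpolation=cv2.INTER_CUBIC),cv2.resize(a[50:140,395:485],None,fx=390/90,fy=390/90,interpolation=cv2.INTER_CUBIC)]))
E
python3 wl.py w10
```

```text
t 10.48 pos [612.4  27.4 163.9] z [-0.004 -0.    -1.   ] y [ 0.99   0.138 -0.004] F [ 0.3 -0.6 -0.1] w 0.1
lid_front [([315.9, 208.6], 0.95)]
rocker_on_half [([439.6, 109.2], 0.86)]
start_top [([260.4, 98.8], 0.87)]
stop_top [([184.8, 95.2], 0.97)]
lid_key_front [([315.2, 139.3], 0.7)]
white_tin [([488.9, 145.0], 0.56)]
vial_red [([139.4, 119.2], 0.72)]
lid_hinge []
```

View pics/rk.png

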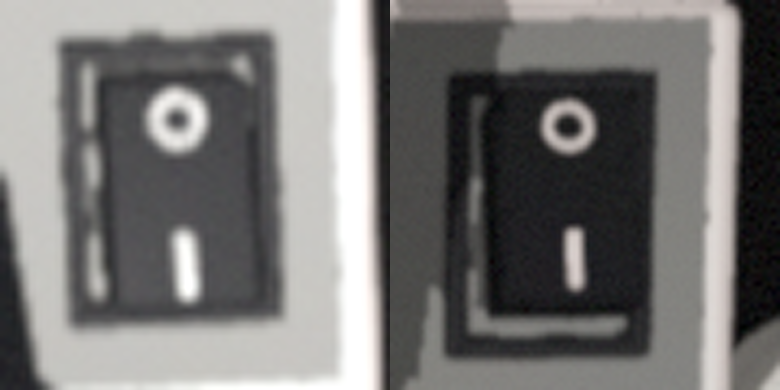

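View pics/w10.png

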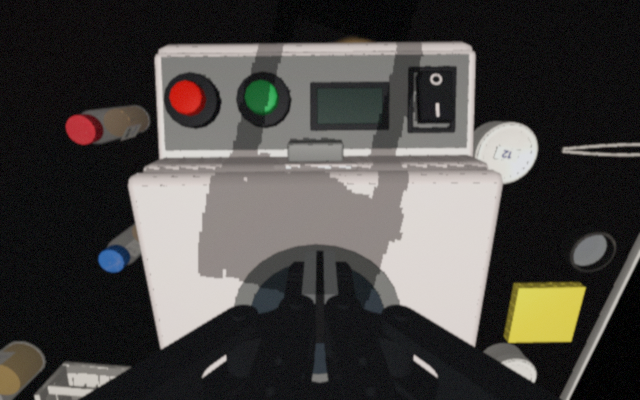

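```bash
python3 - <<'E'
from h import *
import pickle
w1,_=pickle.load(open('w1.pkl','rb')); w2,_=pickle.load(open('w10.pkl','rb'))
def col(w,box,c):
    im=w['color'].astype(int); a,b,cc,d=box; s=im[b:d,a:cc]
    k=(s[...,1]>s[...,0]+35)&(s[...,1]>s[...,2]+20) if c=='g' else (s[...,0]>s[...,1]+70)
    y,x=np.nonzero(k); print(c,x.min()+a,x.max()+a,y.min()+b,y.max()+b); return np.array([x.mean()+a,y.mean()+b])
pts={'line':((378.6,280.8),(437.2,109.5)),'O':((377.2,258.5),(436.3,79.1)),
'start':(col(w1,(240,260,280,295),'g'),col(w2,(240,75,290,120),'g')),'stop':(col(w1,(190,262,225,296),'r'),col(w2,(165,75,215,120),'r'))}
for k,(a,b) in pts.items():
    a=np.array(a,float);b=np.array(b,float)
    X=cv2.triangulatePoints(P(w1),P(w2),a.reshape(2,1),b.reshape(2,1));X=(X[:3]/X[3]).ravel()
    print(k,X.round(1),'local',W2L(X).round(1),(proj(w1,X)[0]-a).round(1),(proj(w2,X)[0]-b).round(1))
E
```

```text
g 245 268 265 289
g 244 278 80 114
r 195 218 268 291
r 169 204 80 115
line [536.6 101.8  95.7] local [-123.2   84.8   95.7] [-0.3 -0.1] [0.4 0.1]
O [516.1  98.9  86. ] local [-143.9   84.8   86. ] [-0.1 -0. ] [0.1 0. ]
start [545.4 -24.4  94.7] local [-131.9  -41.3   94.7] [0.1 0. ] [-0.2 -0. ]
stop [553.1 -76.7  94.9] local [-131.4  -94.3   94.9] [ 0. -0.] [-0.1  0. ]
```

```bash
cat >> h.py <<'E'
TIP=42.
def tipdelta(l,yaw,tilt):
    Rt=Rtool(yaw,tilt); return delta(L2W(l)+TIP*Rt.as_matrix()[:,2],Rt)
def tipnow():
    o=r.observe(); return W2L(o['ee_pos']-TIP*R.from_quat(o['orientation']).as_matrix()[:,2]).round(1)
E
python3 - <<'E'
from h import *
print(tipnow()); print(tipdelta([-129.5,84.8,150],7.9,5)); print(tipdelta([-129.5,84.8,125],7.9,5))
E
```

```text
[-57.4   0.5 207.5]
(array([ 0.0844, -0.0682,  0.0574]), array([-5.09,  0.03,  0.06]))
(array([ 0.0844, -0.0681,  0.0824]), array([-5.09,  0.03,  0.06]))
```

```bash
python3 -m pendant '[[[0.02,-0.017,0,-1,0,0,0],[0.045,-0.035,0,-3,0,0,0],[0.07,-0.055,0.01,-5.1,0,0,0],[0.084,-0.068,0.03,-5.1,0,0,0],[0.0844,-0.068,0.057,-5.1,0,0,0],[0.0844,-0.068,0.0574,-5.1,0,0,0],[0.0844,-0.068,0.0574,-5.1,0,0,0]]]';python3 - <<'E'
from h import *
print(tipnow()); print(tipdelta([-129.5,84.8,105],7.9,5))
w=r.snapshot('wrist'); save(w,'w11');p=r.snapshot('side');obs()
cv2.imwrite('pics/s11.png',cv2.resize(p['color'][100:250,250:400,::-1],None,fx=4,fy=4,interpolation=cv2.INTER_CUBIC))
E
```

```text
clock: 11.47
ee_pos: [533.3, 101.5, 107.6]
orientation: [0.656, 0.754, 0.032, 0.028]
force: [-0.1, 0.8, 0.3]
gripper_width: 0.4
[-130.1   85.   149.4]
(array([-0.0002, -0.0031,  0.0443]), array([-0.13,  0.01,  0.08]))
t 11.57 pos [535.8 101.  109.5] z [ 0.089  0.011 -0.996] y [0.986 0.137 0.089] F [ 0.8 -0.6  0.9] w -0.4
```

View pics/s11.png

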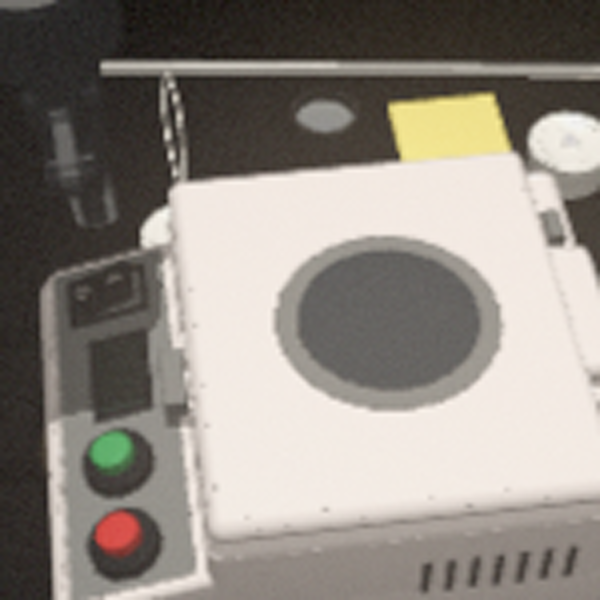

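View pics/w11.png

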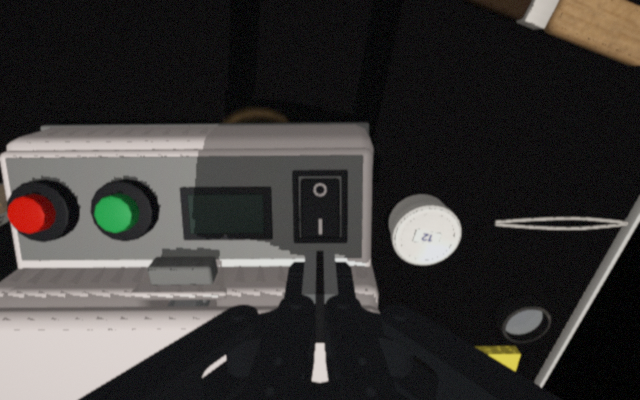

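```bash
python3 - <<'E'
from h import *
p=r.snapshot('side');o=r.observe();z=R.from_quat(o['orientation']).as_matrix()[:,2]
for h in (0,20,30,42): q=proj(p,o['ee_pos']-h*z)[0]; print(h,q.round(1),((q-[250,100])*4).round())
print(tipnow(),tipdelta([-129.5,84.8,105],7.9,5))
E
```

```text
0 [276.6 165.2] [106. 261.]
20 [275.  159.4] [100. 238.]
30 [274.2 156.4] [ 97. 226.]
42 [273.2 152.8] [ 93. 211.]
[-127.6   84.1  151.5] (array([ 0.0008, -0.0062,  0.0462]), array([0.17, 0.07, 0.02]))
```

```bash
python3 -m pendant '[[[0,-0.003,0.02,0,0,0,0],[0.0,-0.005,0.04,0,0,0,0],[0.0,-0.0055,0.046,0,0,0,0],[0.0,-0.0055,0.046,0,0,0,0],[0.0,-0.0055,0.046,0,0,0,0]]]';python3 - <<'E'
from h import *
print(tipnow()); print(tipdelta([-129.5,84.8,96],7.9,5))
w=r.snapshot('wrist'); save(w,'w12');p=r.snapshot('side');obs();print(tipnow())
cv2.imwrite('pics/s12.png',cv2.resize(p['color'][130:230,230:380,::-1],None,fx=5,fy=5,interpolation=cv2.INTER_CUBIC))
E
```

```text
clock: 12.03
ee_pos: [535.6, 100.4, 64.1]
orientation: [0.656, 0.753, 0.034, 0.03]
force: [-0.4, 0.1, 0.3]
gripper_width: -0.1
[-128.1   83.6  106. ]
(array([ 0.0012, -0.0024,  0.0098]), array([ 0.21,  0.07, -0.01]))
t 12.13 pos [536.1 100.5  64.8] z [ 0.092  0.011 -0.996] y [0.986 0.137 0.092] F [ 0.2 -0.1  1.3] w 0.4
[-127.7   83.7  106.6]
```

View pics/s12.png

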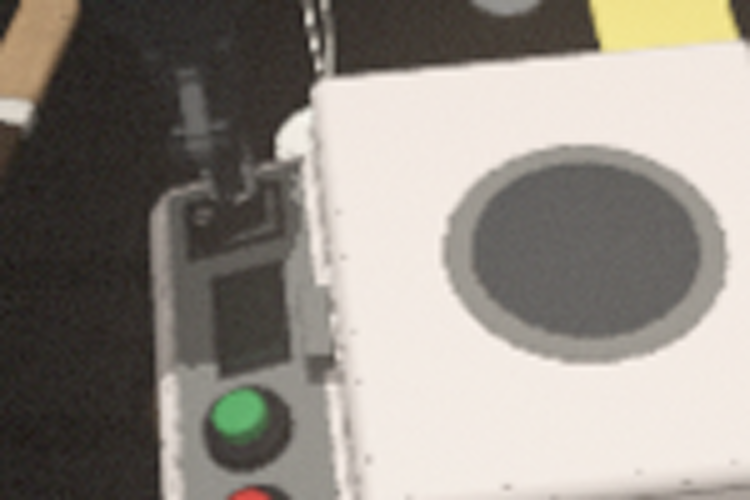

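View pics/w12.png

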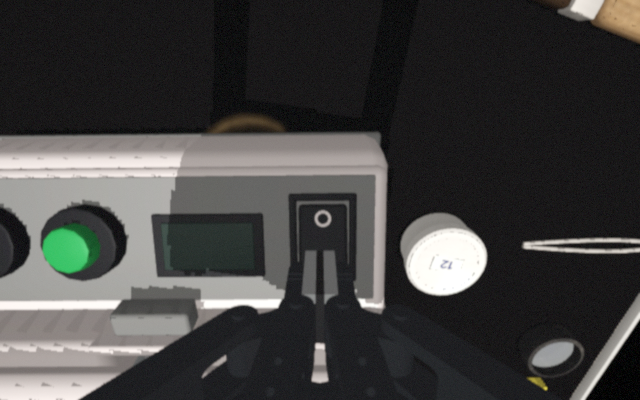

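```bash
python3 -m pendant '[[[0,-0.001,0.003,0,0,0,0],[0.0,-0.001,0.006,0,0,0,0],[0.0,-0.001,0.007,0,0,0,0],[0.0,-0.001,0.007,0,0,0,0]]]'
```

```text
clock: 12.47
ee_pos: [535.6, 100.5, 57.6]
orientation: [0.656, 0.753, 0.034, 0.031]
force: [-0.8, -1.1, -0.1]
gripper_width: -0.2
```

```bash
python3 -m pendant '[[[0,0,0.002,0,0,0,0],[0,0,0.003,0,0,0,0],[0,0,0.003,0,0,0,0]]]'
```

```text
clock: 12.72
ee_pos: [536.8, 100.6, 55.2]
orientation: [0.656, 0.753, 0.035, 0.031]
force: [0.7, 0.7, 4.2]
gripper_width: -0.1
```

```bash
python3 -m pendant '[[[0,0,0.002,0,0,0,0],[0,0,0.003,0,0,0,0],[0,0,0.003,0,0,0,0]]]'
```

```text
clock: 12.97
ee_pos: [536.5, 100.6, 51.6]
orientation: [0.656, 0.753, 0.034, 0.031]
force: [-1.2, -0.3, -0.5]
gripper_width: -0.1
```

```bash
python3 -m pendant '[[[0,0,-0.01,0,0,0,0],[0,0,-0.03,0,0,0,0],[0,0,-0.055,0,0,0,0],[0,0,-0.055,0,0,0,0],[0,0,-0.055,0,0,0,0]]]';python3 - <<'E'
from h import *
print(tipnow()); 
w=r.snapshot('wrist'); save(w,'w13');p=r.snapshot('side');obs();print(tipnow())
cv2.imwrite('pics/s13.png',cv2.resize(p['color'][130:250,230:380,::-1],None,fx=5,fy=5,interpolation=cv2.INTER_CUBIC))
E
```

```text
clock: 13.38
ee_pos: [532.5, 100.0, 108.3]
orientation: [0.656, 0.753, 0.036, 0.032]
force: [1.1, -0.7, -0.8]
gripper_width: 0.2
[-131.5   83.7  150.1]
t 13.48 pos [530.9 100.  106.2] z [ 0.091  0.011 -0.996] y [0.986 0.137 0.092] F [-0.8 -0.1  0.7] w -0.1
[-132.9   83.9  148. ]
```

View pics/s13.png

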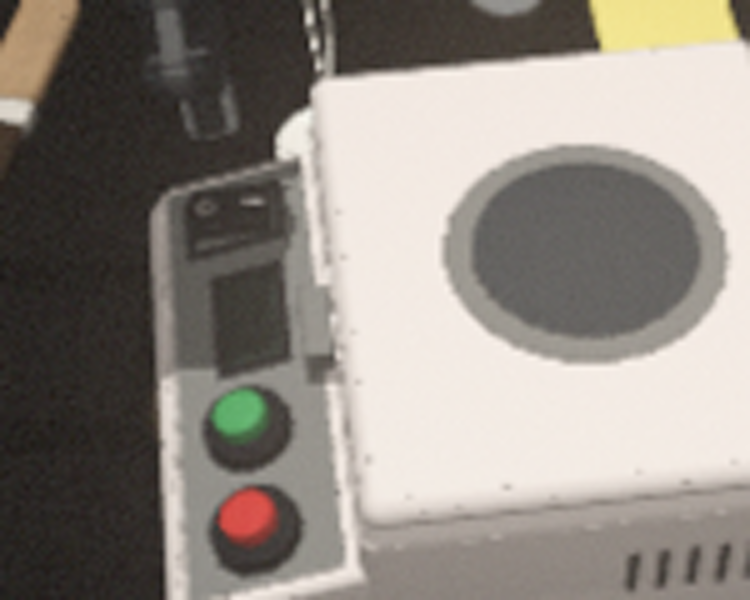

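View pics/w13.png

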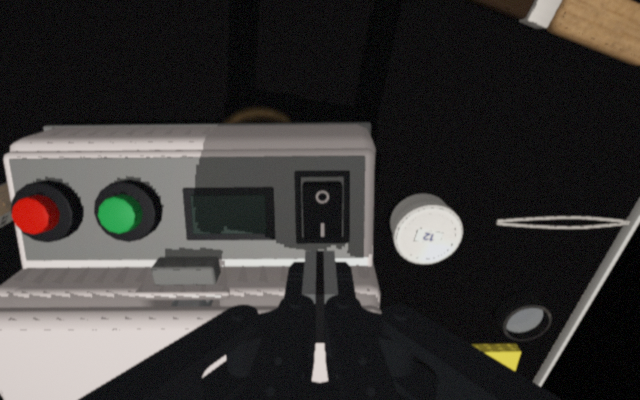

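```bash
python3 - <<'E'
from h import *
c=np.array([-131.9,-41.3,94.7]);n=np.array([-.2426,0,.970])
for h in(45,15): print(tipdelta(c+h*n,7.9,14.04))
E
```

```text
(array([-0.1252, -0.0043,  0.0084]), array([-8.76,  0.08,  0.02]))
(array([-0.1251,  0.0002,  0.038 ]), array([-8.76,  0.08,  0.02]))
```

```bash
python3 -m pendant '[[[-0.025,-0.001,-0.005,-2,0,0,0],[-0.055,-0.002,-0.005,-4,0,0,0],[-0.09,-0.004,0,-6,0,0,0],[-0.115,-0.0043,0.005,-8,0,0,0],[-0.125,-0.0043,0.0084,-8.8,0,0,0],[-0.125,-0.0043,0.0084,-8.8,0,0,0],[-0.125,-0.0043,0.0084,-8.8,0,0,0],[-0.125,-0.0043,0.0084,-8.8,0,0,0]]]';python3 - <<'E'
from h import *
c=np.array([-131.9,-41.3,94.7]);n=np.array([-.2426,0,.970])
w=r.snapshot('wrist'); save(w,'w14');obs()
for h in(15,):print(tipnow(),tipdelta(c+h*n,7.9,14.04))
E
```

```text
clock: 14.15
ee_pos: [544.2, -23.7, 97.1]
orientation: [0.652, 0.749, 0.092, 0.08]
force: [0.1, 0.8, 0.0]
gripper_width: 0.3
t 14.2 pos [544.5 -23.4  97.3] z [ 0.24   0.033 -0.97 ] y [0.961 0.134 0.242] F [ 0.2 -0.2  0.6] w -0.1
[-142.8  -40.2  138.1] (array([-0.001 ,  0.    ,  0.0297]), array([-0.01,  0.03,  0.07]))
```

View pics/w14.png

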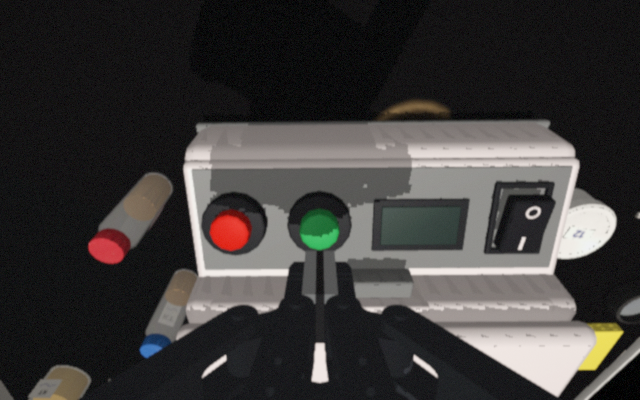

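```bash
python3 -m pendant '[[[0,0,0.02,0,0,0,0],[0,0,0.035,0,0,0,0],[0,0,0.041,0,0,0,0],[0,0,0.043,0,0,0,0],[0,0,0.043,0,0,0,0]]]'; python3 -c "
from h import *
print(tipnow())"
```

```text
clock: 14.62
ee_pos: [554.3, -20.7, 55.5]
orientation: [0.651, 0.749, 0.092, 0.079]
force: [-3.2, 1.6, 3.8]
gripper_width: -0.2
[-132.6  -39.    96.2]
```

```bash
python3 -m pendant '[[[0,0,0.002,0,0,0,0],[0,0,0.004,0,0,0,0],[0,0,0.004,0,0,0,0]]]'
```

```text
clock: 14.87
ee_pos: [555.1, -20.6, 54.3]
orientation: [0.65, 0.75, 0.092, 0.08]
force: [-13.8, -0.4, 22.3]
gripper_width: 0.3
```

```bash
python3 -m pendant '[[[0,0,0.002,0,0,0,0],[0,0,0.004,0,0,0,0],[0,0,0.004,0,0,0,0]]]'
```

```text
clock: 15.12
ee_pos: [555.2, -20.6, 54.1]
orientation: [0.649, 0.75, 0.092, 0.081]
force: [-22.0, -1.0, 33.4]
gripper_width: 0.1
```

```bash
python3 -m pendant '[[[0,0,-0.006,0,0,0,0],[0,0,-0.008,0,0,0,0],[0,0,-0.008,0,0,0,0]]]'; python3 - <<'E'
from h import *
print(tipnow());w=r.snapshot('wrist'); save(w,'w15');p=r.snapshot('side');obs()
cv2.imwrite('pics/s15.png',cv2.resize(p['color'][130:250,230:380,::-1],None,fx=5,fy=5,interpolation=cv2.INTER_CUBIC))
E
```

```text
clock: 15.37
ee_pos: [554.4, -21.2, 63.5]
orientation: [0.649, 0.75, 0.092, 0.082]
force: [-0.5, 0.6, -0.4]
gripper_width: -0.1
[-132.8  -39.3  104.2]
t 15.47 pos [553.6 -20.9  62.1] z [ 0.241  0.032 -0.97 ] y [0.96  0.14  0.243] F [ 0.9 -0.1 -0.1] w -0.1
```

View pics/s15.png

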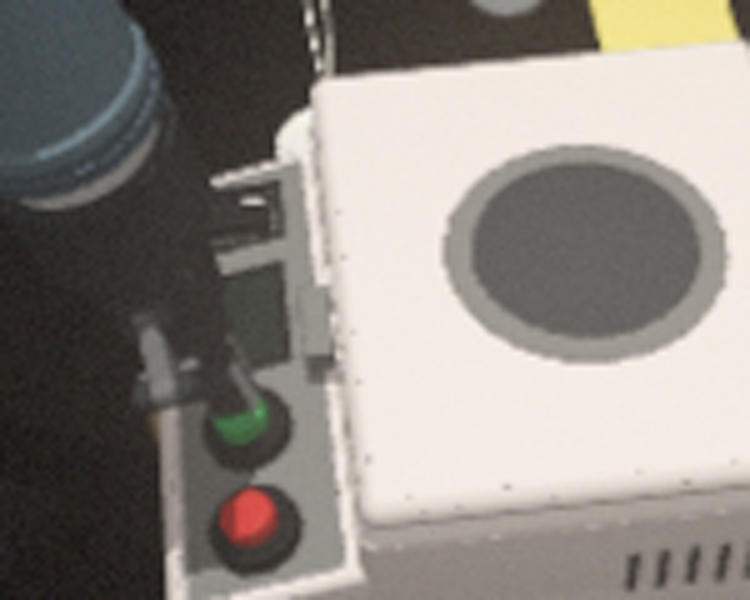

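View pics/w15.png

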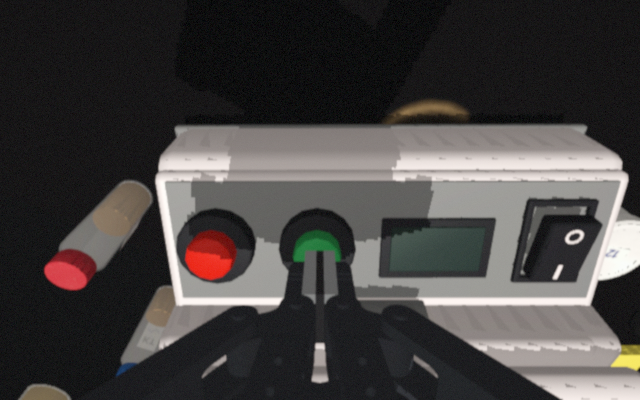

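```bash
python3 - <<'E'
from h import *
p=r.snapshot('side');o=r.observe();Rm=R.from_quat(o['orientation']).as_matrix()
print(tipnow())
I=p['color'][100:250,230:380,::-1].copy()
I=cv2.resize(I,None,fx=5,fy=5,interpolation=cv2.INTER_CUBIC)[150:]
for h in (0,20,42,60,100,150):
    q=proj(p,o['ee_pos']-h*Rm[:,2])[0]; t=((q-[230,130])*5+2).round().astype(int); print(h,t)
    cv2.drawMarker(I,tuple(int(v) for v in t),(0,0,255),0,8,1)
q=proj(p,L2W([-131.9,-41.3,94.7]))[0]; print('btn',((q-[230,130])*5+2).round())
I=cv2.convertScaleAbs(I,alpha=2.2,beta=20)
cv2.imwrite('pics/s16.png',I)
E
```

```text
[-133.6  -38.9  102.4]
0 [260 452]
20 [245 428]
42 [228 400]
60 [214 377]
100 [181 323]
150 [136 249]
btn [234. 415.]
```

View pics/s16.png

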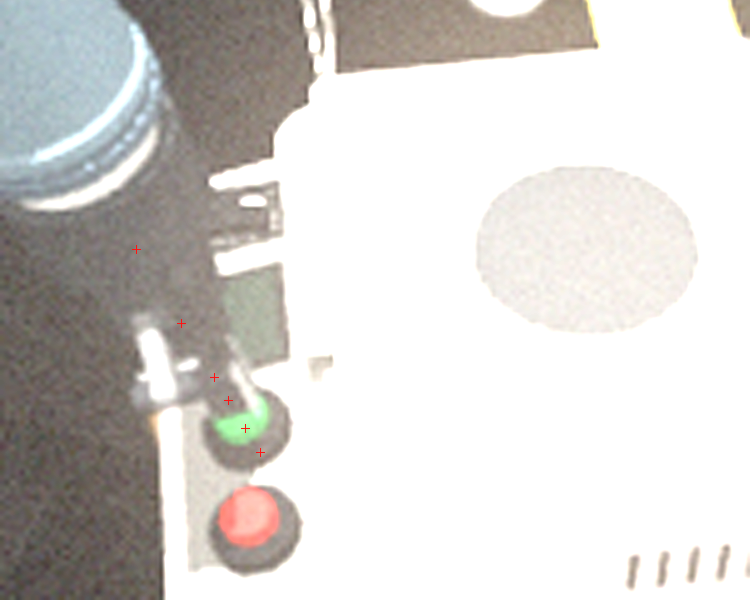

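```bash
python3 -m pendant '[[[0,0,0.004,0,0,0,0],[0,0,0.006,0,0,0,0],[0,0,0.006,0,0,0,0],[0,0,0.006,0,0,0,0]]]'
```

```text
clock: 15.85
ee_pos: [555.1, -20.7, 55.7]
orientation: [0.65, 0.75, 0.092, 0.081]
force: [0.3, 1.3, 4.4]
gripper_width: 0.1
```

```bash
python3 -m pendant '[[[0,0,0.001,0,0,0,0],[0,0,0.002,0,0,0,0],[0,0,0.002,0,0,0,0]]]'
```

```text
clock: 16.1
ee_pos: [555.4, -20.6, 54.6]
orientation: [0.649, 0.751, 0.092, 0.081]
force: [-6.7, 0.3, 12.8]
gripper_width: -0.0
```

```bash
python3 -m pendant '[[[0,0,0.001,0,0,0,0],[0,0,0.001,0,0,0,0]]]';python3 - <<'E'
from h import *
print(tipnow());w=r.snapshot('wrist'); save(w,'w17');p=r.snapshot('side');obs()
save(p,'s17')
a=[cv2.resize(cv2.imread('pics/w15.png')[190:290,160:360],None,fx=3.5,fy=3.5,interpolation=cv2.INTER_CUBIC),cv2.resize(cv2.imread('pics/w17.png')[190:290,160:360],None,fx=3.5,fy=3.5,interpolation=cv2.INTER_CUBIC)]
cv2.imwrite('pics/b17.png',cv2.resize(np.vstack(a),None,fx=.8,fy=.8))
cv2.imwrite('pics/s17z.png',cv2.resize(p['color'][195:245,260:320,::-1],None,fx=10,fy=10,interpolation=cv2.INTER_CUBIC))
E
```

```text
clock: 16.27
ee_pos: [555.5, -20.6, 54.6]
orientation: [0.649, 0.751, 0.092, 0.081]
force: [-7.7, -1.0, 14.6]
gripper_width: 0.1
[-131.6  -38.9   95.3]
t 16.37 pos [555.5 -20.6  54.6] z [ 0.241  0.032 -0.97 ] y [0.96  0.141 0.243] F [-6.1  0.4 13.5] w 0.1
```

View pics/b17.png

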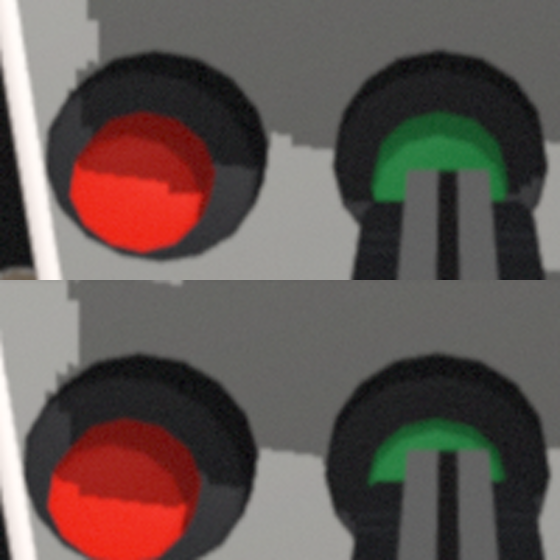

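View pics/s17z.png

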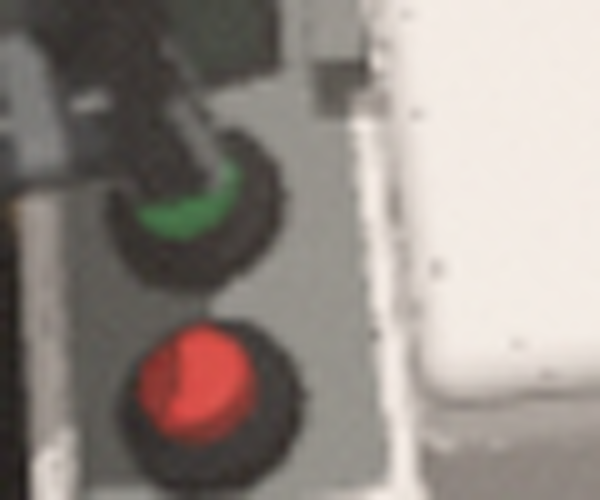

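```bash
python3 -m pendant '[[[0,0,-0.01,0,0,0,0],[0,0,-0.03,0,0,0,0],[0,0,-0.06,0,0,0,0],[0,0,-0.09,0,0,0,0],[0,0,-0.12,0,0,0,0],[0,0,-0.14,0,0,0,0],[0,0,-0.14,0,0,0,0],[0,0,-0.14,0,0,0,0]]]';python3 - <<'E'
from h import *
w=r.snapshot('wrist'); save(w,'w18');p=r.snapshot('side');t=r.snapshot('top');obs()
cv2.imwrite('pics/s18.png',cv2.resize(p['color'][130:310,240:420,::-1],None,fx=3.3,fy=3.3,interpolation=cv2.INTER_CUBIC))
for n in('vial_red','vial_blue','white_tin'):
    print(n,[np.round(x['pixel'],1).tolist() for x in r.landmark_of(n,t)[:1]],[np.round(x['pixel'],1).tolist() for x in r.landmark_of(n,p)[:1]])
E
```

```text
clock: 17.03
ee_pos: [522.0, -25.3, 191.1]
orientation: [0.649, 0.751, 0.092, 0.082]
force: [-0.1, -0.3, -0.2]
gripper_width: -0.1
t 17.18 pos [520.8 -24.7 188.5] z [ 0.238  0.033 -0.971] y [0.961 0.14  0.24 ] F [-0.2 -0.1  0.5] w 0.0
vial_red [[380.6, 237.7]] [[295.8, 293.1]]
vial_blue [[376.2, 194.3]] [[345.7, 284.4]]
white_tin [[238.5, 243.2]] [[297.3, 166.3]]
```

View pics/s18.png

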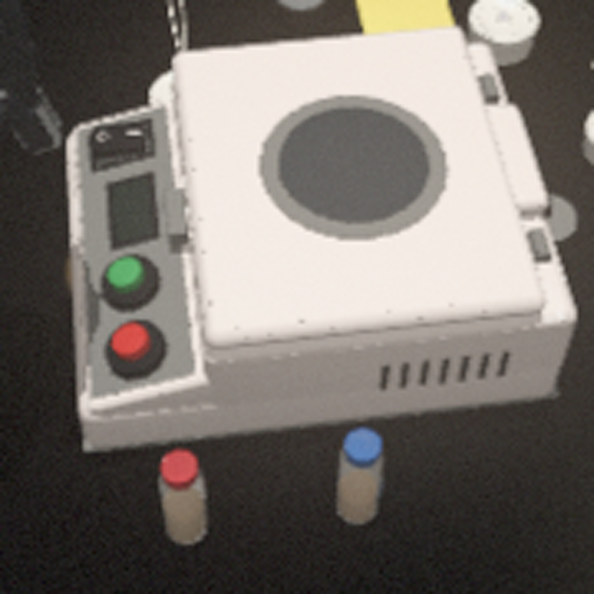

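View pics/w18.png

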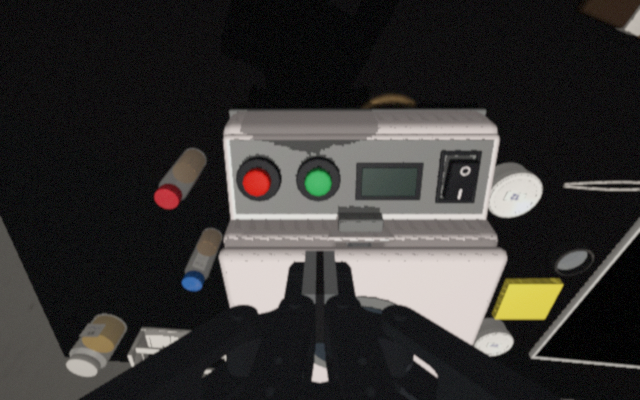

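```bash
python3 wl.py w19 | head -3; python3 - <<'E'
from h import *
import pickle
w,_=pickle.load(open('w19.pkl','rb'))
ax=np.array([-133.5,84.8,90.8])
for n,a in(('off',.445),('on',.045)):
    d=11.4*np.array([np.cos(a),0,np.sin(a)]); print(n,proj(w,L2W(ax+d)).round(1),proj(w,L2W(ax-d)).round(1))
cv2.imwrite('pics/r19.png',cv2.resize(w['color'][140:220,420:510,::-1],None,fx=6,fy=6,interpolation=cv2.INTER_CUBIC))
E
```

```text
t 17.53 pos [521.6 -25.  189.8] z [ 0.24   0.032 -0.97 ] y [0.96  0.14  0.242] F [ 0.1  0.2 -0.6] w -0.1
lid_front [([360.4, 273.8], 0.62)]
rocker_on_half [([459.0, 196.1], 0.89)]
off [[461.9 194. ]] [[463.5 167.8]]
on [[459.8 192.4]] [[465.6 169.1]]
```

View pics/r19.png

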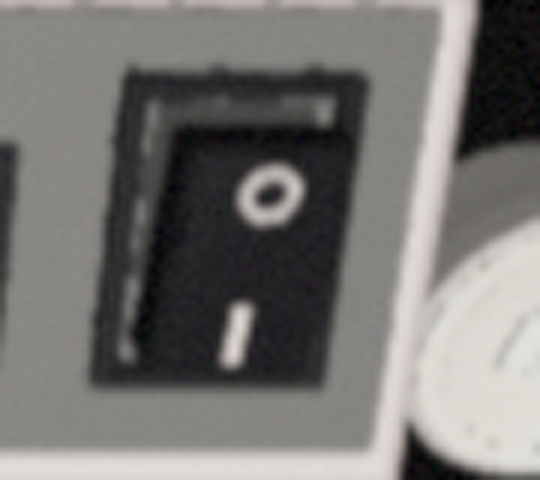

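```bash
python3 -c "
from h import *
obs(); print(r.sign_off())"
```

```text
t 17.93 pos [521.8 -25.1 190.4] z [ 0.241  0.032 -0.97 ] y [0.96  0.141 0.243] F [-0.3  0.4 -0.4] w 0.1
the job is handed in; nothing more can be done
None
```

I shut the lid until the latch held it, took the hand off, switched the mains rocker on, and pressed the start button all the way in twice. The job was handed in at about 18 s; no verdict was reported.

**Last checks**
- **Lid:** it stayed in the same place in every picture for over 6 s with nothing touching it, within about 3 mm of the modelled shut position at its front corner.
- **Rocker:** the force dropped from 4 N to 0 as it snapped over. Its markings sit (5.7, 23.3) px apart, against (5.8, 23.3) predicted for on.
- **Start button:** it bottomed out on both presses, and the picture taken during the second shows it pressed in. It is out again after release.
- **Stop button, vials and tin:** the stop button looks untouched. The networks put the vials and tin within about 4 px of their first positions, which is roughly their scatter, and I saw no movement in the pictures.
- **Hand:** it is clear of everything, with force readings at noise level.

**What disagreed**
- **Fingertips:** the closed tips ended about 42 mm short of the reported TCP. I saw this when the lid stayed open at the height where it should have shut, and corrected for it in the rocker and start moves.
- **First start press:** I pushed harder than needed, about 33 N upward (40 N in all) at the wrist, after the button had already bottomed out. The wrist limit is 120 N. The 40 N limit applies to the arm and gripper body, and I saw neither touching anything.

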